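# Wipe the chips off the games case

### The job

The closed wooden games case has to be cleared before it can be opened: take the wooden scraper out of the leaning caddy and with it wipe the four loose chips off the case's top, over the edge, into the open tray that stands against the case. Touch the chips with the scraper only, never with the gripper. Then stand the scraper back in its own pocket of the caddy, blade down and fully home, and leave everything else where it is.

Things in the scene. Friction and masses are not known exactly. Their poses are not given: they have to be found in the camera images.
- scraper: Loose beech scraper, 130 g, 18 mm thick (x), standing in the caddy's wider pocket, leaning 30 deg with it. Origin: middle of the blade's bottom edge; z up to the handle, y along the blade. Black blade 5 mm thick, 110 long (y), z 0 to 15 mm; block 110 wide, z 15 to 75; handle 62 wide, z 75 to 125. Top 55 mm stands clear of the pocket's higher wall.
- caddy: Fixed wooden caddy, foot 110 x 194 x 8 mm; origin under its centre. Two pockets lean 30 deg: up the slant is (-0.5, 0, 0.866) in its frame. They are 28 mm across (scraper 18); lower (-x) wall 72 mm high along the slant, upper wall 45, end walls 50. Scraper's pocket 130 mm long, centred at y = -28; the other, 52 long, at y = +67, holds the remote. Nothing is above.
- pocket (a point): Fixed point on the floor of the scraper's pocket, where the scraper's origin is when it stands fully home and leans on the lower wall; 14, -28, 20 mm in the caddy's frame, axes as the caddy's. The middle of the pocket's 28 mm width lies 5 mm further along (0.866, 0, 0.5).
- case: Fixed closed wooden games case, 190 mm (x) by 220 mm (y) by 48 mm high, with a plain flat top; origin under its centre, z up.
- tray: Fixed open wooden tray, 220 mm (x) by 88 mm (y), 34 mm high, walls and floor 5 mm, standing 2 mm from the +y or the -y side of the case, parallel to it (its centre 156 mm from the case's); origin under its centre, z up.
- cartridge_box: Fixed red box with a clip-on lid, 189 x 88 x 67 mm high, standing 2 mm from the case's other side, across from the tray; origin under its centre.
- chip0: Loose gaming chip, a disc 36 mm across and 6 mm thick, 12 g, lying on the case top; origin at its centre, z along its axis.
- chip1: Loose gaming chip, a disc 36 mm across and 6 mm thick, 12 g, lying on the case top; origin at its centre, z along its axis.
- chip2: Loose gaming chip, a disc 36 mm across and 6 mm thick, 12 g, lying on the case top; origin at its centre, z along its axis.
- chip3: Loose gaming chip, a disc 36 mm across and 6 mm thick, 12 g, lying on the case top; origin at its centre, z along its axis.
- remote: Bystander: remote control 20 x 44 x 132 mm standing in the caddy's narrow pocket, its top 135 mm above the table; origin at the middle of its lower end, z up along its length.
- dice_tower: Bystander: loose green plastic dice tower, foot 156 (x) by 90 (y) mm, tower part 82 x 90 mm at its -x end, 176 mm high; origin under the centre of the foot.
- speaker: Bystander: aluminium speaker puck, 90 mm across, 46 mm high; origin under its centre.
- mug: Bystander: ceramic mug, 82 mm across, 92 mm high; origin under its centre.
- bottle_opener: Bystander: flat stainless bottle opener, about 120 x 38 x 4 mm, lying flat; origin under its middle.
- die0: Bystander: a 20 mm die; origin under its centre.
- die1: Bystander: a 20 mm die; origin under its centre.
- controller: Bystander: game controller, about 90 x 146 x 47 mm; origin under its centre.

How it is judged:
By the outcome, as a careful person would: the job done as asked, in the order asked, and still so for the second after the job is handed in, with the robot touching nothing.
It also fails if it takes over 67 s, if anything falls off the work surface, if the arm or the gripper's body presses on something with over 40 N, if the wrist force passes 120 N, or if a joint passes its speed limit or range.

### The arm

A 6-joint arm with a two-finger parallel gripper is mounted at the origin on the work surface. World frame = base frame: x ahead of the robot, y to its left, z up, the work surface at z = 0. Lengths are in m, angles in rad, forces in N, time in s.
With the tool pointing down it reaches from about 0.275 to 0.75 m from the base axis. Payload 10.2 kg.
Tool frame: the origin (TCP) lies at the very end of the fingers, on their centre line; the grasp point (between the pads) lies 19 mm behind it; z points along the fingers, y is the line along which they close (so a half turn about z gives the same grasp; the last joint's range is limited). The gripper opens to 85 mm and grips with 20 to 120 N. Pads are 22 mm wide; open, the fingers measure 114 mm over their backs; the gripper's body (76 mm by 85 mm) begins 54 mm behind the grasp point. The pads swing forward as they close: fully open they stand 13 mm farther back than shut.
Start: joints at [1.103, 0.313, 1.498, -0, 1.331, -0.223], TCP at [0.127, 0.509, 0.231] pointing down, gripper open.
Joint ranges: [-2.94, 2.94], [-0.97, 2.17], [0.19, 2.56], [-1.23, 4.37], [0.02, 3.11], [-2.88, 2.88]. Speed limits (rad/s): [2.39, 2.39, 3.01, 3.14, 3.14, 3.14].

### API

Orientations are given as a unit quaternion [w, x, y, z].
In Python, from station import ctrl, cams, ticket gives the robot as it stands (ctrl), with the cameras (cams) and the job (ticket).
- The arm moves only by the shell command python3 inch.py FILE [OPENING] [FORCE], which reads ROWS from the file FILE. ROWS is a JSON object with one list for each field, all of the same length, 1 to 20, a row being the entries at one place: dx, dy, dz (the shift in m), ax, ay, az (a rotation vector in rad); each row is the pose to reach, as a shift and turn from the pose commanded when the command began, along the tool's axes at that moment; what a row does not reach only later rows make up. A row lasts 1/8 s, in which the tool goes at most 0.0625 m and 0.188 rad, less where a joint would pass 70% of its speed; a pose out of reach is approached as far as the arm can. OPENING is the opening from 0.0 (shut) to 1.0 (fully open), set as the command begins (- or left out keeps the last). The fingers move at their own pace and stop on an object; FORCE is the grip in N (left out, the last holds). Time passes only in rows, so rows that do not move let the fingers close. It prints the time, the measured TCP pose, the force, the opening and the grip force at its end. Input that does not fit is refused with a message, and nothing moves.
- ctrl.read_state(): the state, without advancing time (a new reading comes with each control period).
- cams.capture(name): name is "side" or "top" or "wrist"; returns the picture (384x512x3 uint8, red, green, blue); there is no depth.
- cams.camera_model(name): a dict with "fx", "fy", "cx", "cy" (pixels), "k1" (the pictures are not rectified: a ray, as slopes to the right and down, at radius r is drawn at 1 + k1 r^2 times it, then the intrinsics apply), "R" (3x3) and "t" (3): a world point X has camera coordinates R X + t. Camera axes: x right, y down, z forward; pixel columns grow to the right and rows downward; lengths in m; the calibration is good to about 2 mm. A picture is of the moment at which its call begins: read the wrist's pose just before it. camera_model takes no time and is no camera call; for the wrist camera it gives the pose at the moment of the call.
- ticket.finish_job(): hands the job in; it is judged then, once.
The state is a dict: "time": time; "joints": joint angles; "qd": joint speeds; "joint_torque": joint torques, N m; "tool_pos": TCP position; "tool_rot": TCP orientation; "contact_force": force on the tool from outside, world axes, zero at the start; "ft_torque": the same for the moment, N m; "grip_width": opening from 0.0 (shut) to 1.0 (fully open); "grasp_force": force on a finger pad.
Only numpy, scipy, OpenCV 4.12 (cv2) and the standard library are available. Lean on these libraries where they do the work, as an engineer would, in place of code of your own. Each camera call takes 0.05 s, during which the arm holds its last target. There are 200 camera calls.

## Working session

There is one attempt and no reset: what is moved stays moved. The work goes in short steps, Python scripts to look and compute and a shell command to move; the robot and the scene stay as the last step left them, time stands still between calls to the robot, and variables do not carry over. Pictures are saved under pics/ and viewed, at most 10 in all, crops included, and the job is handed in when it is done.

```bash
ls; mkdir -p pics
python3 - <<'E'
from station import ctrl, cams, ticket
import cv2
for n in("top","side"):
    im=cams.capture(n); cv2.imwrite(f"pics/{n}0.png",cv2.resize(im[:,:,::-1],(800,600),interpolation=cv2.INTER_CUBIC))
    print(cams.camera_model(n))
E
```

```text
inch.py
pics
station.py
{'fx': 459.7717440684142, 'fy': 459.7717440684142, 'cx': 252.9164066829822, 'cy': 192.07028816049427, 'k1': -0.15138740849615087, 'R': array([[-1.28323941e-02, -9.99917633e-01, -2.39397955e-04],
       [-9.92200596e-01,  1.27630448e-02, -1.23996301e-01],
       [ 1.23989143e-01, -1.35363861e-03, -9.92282651e-01]]), 't': array([0.0251523 , 0.52634767, 1.13978468])}
{'fx': 423.42068104040436, 'fy': 423.42068104040436, 'cx': 259.98907897521894, 'cy': 183.46165103226332, 'k1': 0.023054126760797423, 'R': array([[-0.90565633, -0.42377496, -0.01419128],
       [-0.2918222 ,  0.64724056, -0.70421549],
       [ 0.30761406, -0.63363589, -0.70984445]]), 't': array([0.46994893, 0.19015439, 1.26314023])}
```

View pics/top0.png

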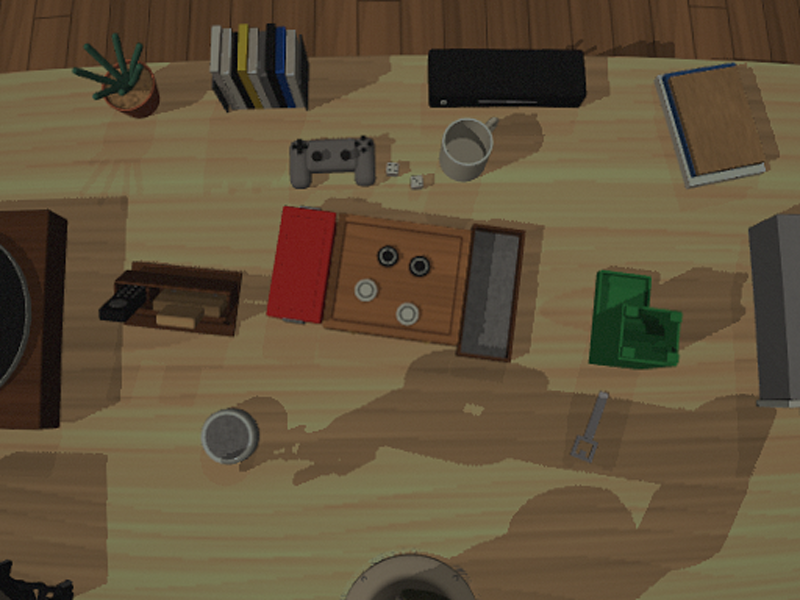

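View pics/side0.png

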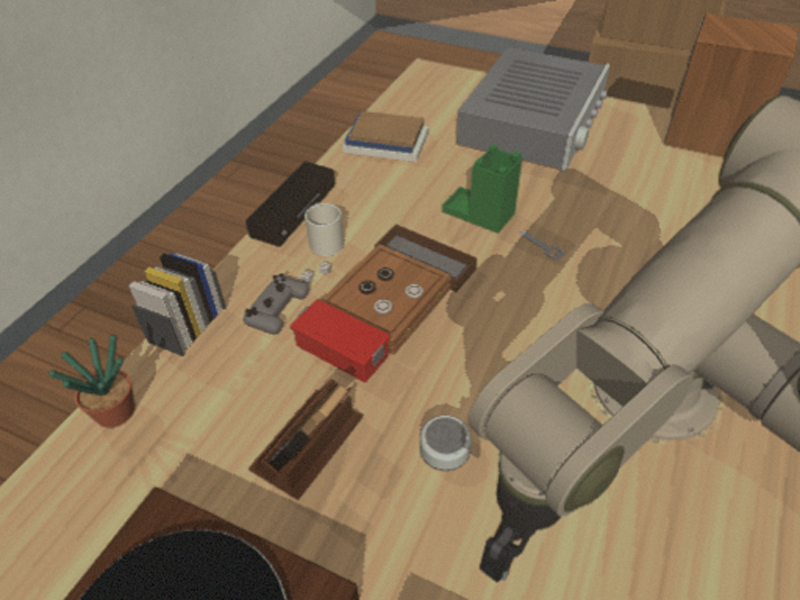

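The top view (800x600, x up and y left) shows the caddy at about (185,298), the case at (400,280) with chips at (388,256), (419,266), (366,290) and (407,314), and the tray on the -y side at (490,293). The red box is on the +y side. The side view shows the same layout, with the scraper and remote standing in the caddy near (310,430).

Run:
```python
import cv2,numpy as np
t=cv2.imread("pics/top0.png"); s=cv2.imread("pics/side0.png")
from station import ctrl, cams, ticket
t=cams.capture("top")[:,:,::-1];s=cams.capture("side")[:,:,::-1]
a=cv2.resize(t[158:222,58:164],None,fx=7.5,fy=7.5,interpolation=cv2.INTER_CUBIC)
a=np.clip(a*1.8,0,255).astype(np.uint8);cv2.imwrite("pics/cadtop.png",a)
b=cv2.resize(s[236:324,150:240],None,fx=6.6,fy=6.6,interpolation=cv2.INTER_CUBIC)
cv2.imwrite("pics/cadside.png",np.clip(b*1.5,0,255).astype(np.uint8))
c=cv2.resize(t[126:236,166:340],None,fx=4.5,fy=4.5,interpolation=cv2.INTER_CUBIC)
cv2.imwrite("pics/casetop.png",np.clip(c*1.6,0,255).astype(np.uint8))
```

```text
(no output)
```

View pics/cadtop.png

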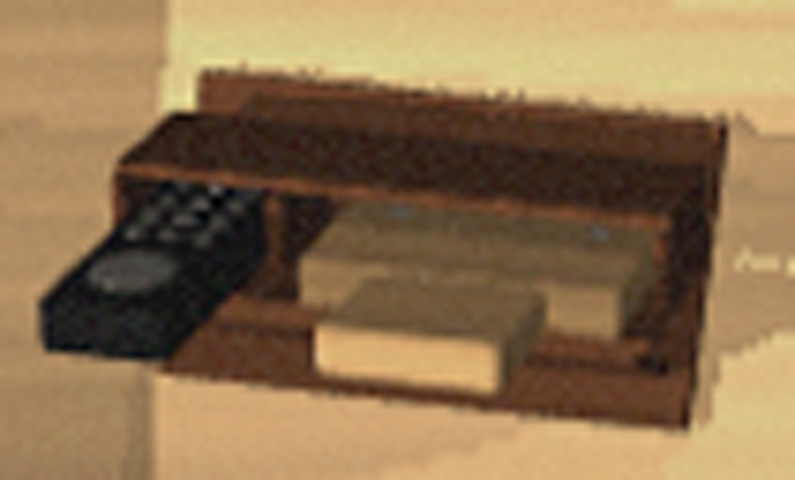

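View pics/casetop.png

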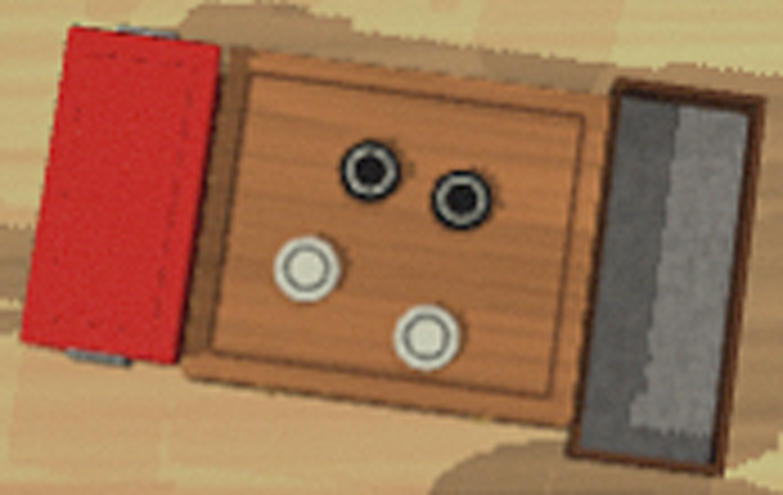

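View pics/cadside.png

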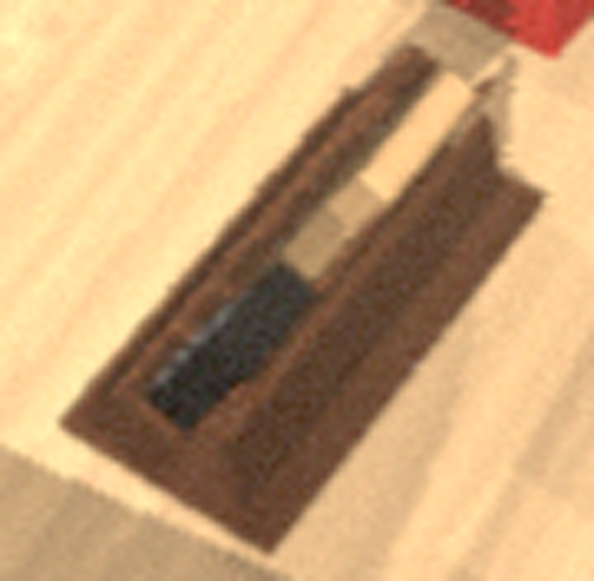

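Crop readings:
- **Caddy (top crop):** foot corners at (200,72), (725,122) and (688,428). The handle's end face spans (318,327), (500,345), (318,370) and (502,392).
- **Caddy (side crop):** foot corners at (65,422), (270,550) and (545,195).
- **Case crop:** chips at (370,170), (462,200), (307,269) and (427,338). Tray corners are (612,80), (765,100), (720,475) and (570,457). Red box corners are (70,27), (220,45), (178,362) and (22,342).

```bash
cat > h.py <<'E'
import numpy as np, json
from scipy.optimize import least_squares
from scipy.spatial.transform import Rotation as Rn
from station import ctrl, cams, ticket
def proj(n,X,m=None):
    m=m or cams.camera_model(n); c=np.atleast_2d(X)@np.array(m["R"]).T+m["t"]; s=c[:,:2]/c[:,2:]
    s=s*(1+m["k1"]*(s**2).sum(1,keepdims=True)); return s*[m["fx"],m["fy"]]+[m["cx"],m["cy"]]
def onplane(n,px,z):
    m=cams.camera_model(n)
    return least_squares(lambda p:proj(n,[p[0],p[1],z],m)[0]-px,[.45,0]).x
def place(p,X): return np.c_[Rn.from_euler('z',p[2]).apply(np.c_[np.array(X)[:,:2],np.zeros(len(X))])[:,:2]+p[:2],np.array(X)[:,2]]
def px(crop,pts):
    k,o={'ct':(7.5,(58,158)),'cs':(6.6,(150,236)),'ca':(4.5,(166,126))}[crop]
    return (np.array(pts)+.5)/k+o-.5
def tcp():
    s=ctrl.read_state(); q=s["tool_rot"]; return np.array(s["tool_pos"]),Rn.from_quat([q[1],q[2],q[3],q[0]])
def delta(P,R):  # rows toward world pose
    p,r=tcp(); return np.round(np.r_[r.inv().apply(np.array(P)-p),(r.inv()*R).as_rotvec()],4)
E
python3 - <<'E'
from h import *
# case
H=95;obj=[];o2=px('ca',[(612,80),(765,100),(720,475),(570,457),(70,27),(220,45),(178,362),(22,342),(185,378),(570,428)])
obj=np.array([(110,-112,34),(110,-200,34),(-110,-200,34),(-110,-112,34),(94.5,200,67),(94.5,112,67),(-94.5,112,67),(-94.5,200,67),(-95,110,48),(-95,-110,48)])/1e3
f=lambda p:(proj('top',place(p,obj))-o2)
r=least_squares(lambda p:f(p).ravel(),[.45,0,-.1],loss='soft_l1');print('case',r.x,f(r.x).round(1).tolist())
for c in px('ca',[(370,170),(462,200),(307,269),(427,338)]):
    w=onplane('top',c,.054);print('chip',w,(Rn.from_euler('z',-r.x[2]).apply([*(w-r.x[:2]),0])[:2]*1e3).round(1))
ft=np.array([(55,97,8),(55,-97,8),(-55,-97,8)])/1e3;fs=np.array([(55,97,8),(-55,97,8),(-55,-97,8)])/1e3
X=np.array([.866,0,.5]);Z=np.array([-.5,0,.866]);O=np.array([.014,-.028,.020])
def hand(dy,u): return np.array([O+[0,dy,0]+X*(u+a)+Z*.125+[0,b,0] for a,b in((.009,.031),(.009,-.031),(-.009,.031),(-.009,-.031))])
a=px('ct',[(200,72),(725,122),(688,428)]);b=px('cs',[(65,422),(270,550),(545,195)]);c=px('ct',[(318,327),(500,345),(318,370),(502,392)])
f=lambda p:np.r_[proj('top',place(p,ft))-a,proj('side',place(p,fs))-b,proj('top',place(p,hand(p[3],0)))-c]
q=least_squares(lambda p:f(p).ravel(),[.45,.4,-.1,0],loss='soft_l1');print('caddy',q.x,f(q.x).round(1).tolist())
h=place(q.x,[O+[0,q.x[3],0]+Z*z for z in(0,.075,.125)]);print('scraper',h)
json.dump(dict(case=list(r.x),caddy=list(q.x)),open('fit.json','w'))
E
```

```text
case [ 0.56057985  0.01495569 -0.14407275] [[0.9, -0.5], [0.4, -0.5], [1.1, 0.5], [0.0, 0.1], [-0.4, -1.4], [0.5, -1.2], [-1.0, 2.4], [-1.3, 2.2], [-1.0, -0.2], [0.5, 0.2]]
chip [0.59711512 0.03031398] [34.  20.4]
chip [ 0.57938164 -0.02100922] [ 23.8 -32.9]
chip [0.54148238 0.06607659] [-26.2  47.8]
chip [ 5.01950411e-01 -2.46300763e-04] [-55.8 -23.5]
caddy [ 0.53794657  0.37938245 -0.10501534 -0.00427869] [[-0.1, 0.0], [0.3, -0.4], [0.3, 0.3], [-1.6, -0.0], [-0.2, 0.0], [-0.3, -0.6], [-0.7, -0.1], [0.4, -0.0], [-0.3, 1.0], [0.3, 0.6]]
scraper [[0.54848591 0.34581407 0.02      ]
 [0.5111925  0.34974491 0.08495   ]
 [0.48633023 0.35236547 0.12825   ]]
```

```bash
cat >> h.py <<'E'
X=np.array([.866025,0,.5]);Z=np.array([-.5,0,.866025]);O=np.array([.014,-.028,.020])
F=json.load(open('fit.json')) if __import__('os').path.exists('fit.json') else {}
def grasp(z,sgn=1,u=0):
    q=F['caddy']; Rz=Rn.from_euler('z',q[2]); P=place(q,[O+[0,q[3],0]+Z*z+X*u])[0]
    z_=-Rz.apply(Z); y_=sgn*Rz.apply(X); return P,Rn.from_matrix(np.c_[np.cross(y_,z_),y_,z_])
E
python3 - <<'E'
from h import *
print(tcp()[0],tcp()[1].as_matrix().round(3))
for s in(1,-1): print(delta(*grasp(.165,s)),grasp(.165,s)[1].as_matrix().round(2).tolist())
E
```

```text
[0.127186   0.50922715 0.23098261] [[-0.97   0.242 -0.   ]
 [ 0.242  0.97  -0.001]
 [ 0.    -0.001 -1.   ]]
[-0.3667 -0.0679  0.0681 -0.431  -0.3737  1.3959] [[0.1, 0.86, 0.5], [0.99, -0.09, -0.05], [-0.0, 0.5, -0.87]]
[-0.3667 -0.0679  0.0681  0.3879 -0.4474 -1.6669] [[-0.1, -0.86, 0.5], [-0.99, 0.09, -0.05], [0.0, -0.5, -0.87]]
```

```bash
echo '{"dx":[-0.05, -0.1, -0.16, -0.21, -0.26, -0.3, -0.33, -0.35, -0.3667, -0.3667, -0.3667, -0.3667], "dy":[0, -0.02, -0.03, -0.04, -0.05, -0.06, -0.068, -0.068, -0.0679, -0.0679, -0.0679, -0.0679], "dz":[0, 0, 0, 0, 0.01, 0.01, 0.02, 0.03, 0.04, 0.0681, 0.0681, 0.0681], "ax":[0, -0.06, -0.12, -0.18, -0.24, -0.3, -0.35, -0.4, -0.431, -0.431, -0.431, -0.431], "ay":[0, -0.05, -0.1, -0.16, -0.21, -0.26, -0.3, -0.34, -0.3737, -0.3737, -0.3737, -0.3737], "az":[0.12, 0.28, 0.45, 0.62, 0.8, 0.97, 1.13, 1.28, 1.3959, 1.3959, 1.3959, 1.3959]}' > rows.txt && python3 inch.py rows.txt 1.0
python3 - <<'E'
from h import *
import cv2
print(ctrl.read_state()["joints"],delta(*grasp(.165,1)))
m=cams.camera_model("wrist"); im=cams.capture("wrist")[:,:,::-1]
im=np.ascontiguousarray(np.clip(im*1.5,0,255).astype(np.uint8))
im=cv2.resize(im,(800,600),interpolation=cv2.INTER_CUBIC)
q=F['caddy']
pts=place(q,[O+[0,q[3]+b,0]+X*a+Z*z for z in(.125,.075) for a in(.009,-.009) for b in(.031,-.031)])
for u,v in proj("wrist",pts,m)*1.5625: 
    print(round(u),round(v)); cv2.drawMarker(im,(int(u),int(v)),(0,0,255),0,12)
cv2.imwrite("pics/w1.png",im)
E
```

```text
time: 1.7
tool_pos: [0.4668, 0.3548, 0.1643]
tool_rot: [0.192, 0.718, 0.646, 0.174]
contact_force: [-0.1, -0.7, 0.7]
grip_width: 1.001
grasp_force: 0.0
[ 0.5910031   0.36705307  1.70667174 -0.51005019  0.71549887  1.02569448] [-0.0004 -0.001   0.001   0.0012 -0.0013 -0.0004]
415 277
414 412
371 277
373 412
411 250
410 362
376 250
377 362
```

View pics/w1.png

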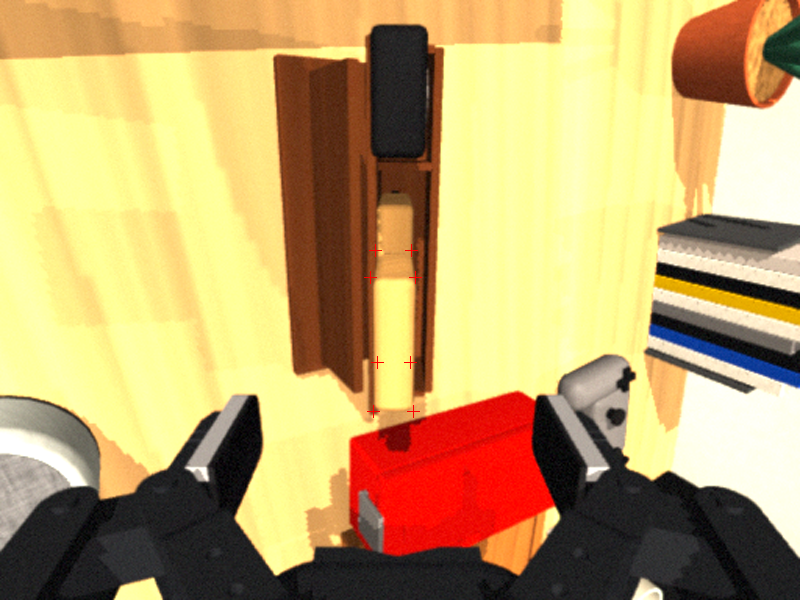

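The wrist view shows the handle's end face at columns 374–413 and rows 277–410. That agrees with my prediction to about 1–2 mm, and it is centred between the fingers, so I'll descend and grip.

```bash
echo '{"dx":[0, 0, 0, 0, 0], "dy":[0, 0, 0, 0, 0], "dz":[0.03, 0.055, 0.072, 0.081, 0.081], "ax":[0, 0, 0, 0, 0], "ay":[0, 0, 0, 0, 0], "az":[0, 0, 0, 0, 0]}' > rows.txt && python3 inch.py rows.txt 1.0; echo '{"dx":[0, 0, 0, 0, 0, 0, 0, 0], "dy":[0, 0, 0, 0, 0, 0, 0, 0], "dz":[0, 0, 0, 0, 0, 0, 0, 0], "ax":[0, 0, 0, 0, 0, 0, 0, 0], "ay":[0, 0, 0, 0, 0, 0, 0, 0], "az":[0, 0, 0, 0, 0, 0, 0, 0]}' > rows.txt && python3 inch.py rows.txt 0.0 60
python3 - <<'E'
from h import *
p,r=tcp();s=ctrl.read_state()
json.dump([list(p),r.as_quat().tolist()],open('grasp.json','w'));print(delta(*grasp(.084)),s["joints"],s["contact_force"],s["ft_torque"])
E
```

```text
time: 2.38
tool_pos: [0.507, 0.3504, 0.0932]
tool_rot: [0.192, 0.718, 0.646, 0.174]
contact_force: [-0.8, 0.4, -0.0]
grip_width: 1.004
grasp_force: 0.0
time: 3.38
tool_pos: [0.5068, 0.3505, 0.0934]
tool_rot: [0.192, 0.718, 0.646, 0.174]
contact_force: [-4.4, -0.2, 5.4]
grip_width: 0.203
grasp_force: 59.2
[-0.0003 -0.0003  0.0005  0.0005 -0.0008 -0.0004] [ 0.54088077  0.51717508  1.69274835 -0.58266472  0.5780081   1.08273109] [-4.36883986 -0.17490475  5.44511155] [-0.01068418  0.59876842 -0.09545987]
```

```bash
cat >> h.py <<'E'
def sweep(cx,cy,bz,tz=.084):
    """tool pose with the blade's bottom centre at case (cx,cy), height bz"""
    q=F['case']; Rz=Rn.from_euler('z',q[2]); P=place(q,[[cx,cy,bz+tz]])[0]
    y_=Rz.apply([0,-1,0]); z_=np.array([0,0,-1.]); return P,Rn.from_matrix(np.c_[np.cross(y_,z_),y_,z_])
E
echo '{"dx":[0, 0, 0, 0, 0, 0], "dy":[0, 0, 0, 0, 0, 0], "dz":[-0.02, -0.05, -0.08, -0.11, -0.14, -0.14], "ax":[0, 0, 0, 0, 0, 0], "ay":[0, 0, 0, 0, 0, 0], "az":[0, 0, 0, 0, 0, 0]}' > rows.txt && python3 inch.py rows.txt
python3 - <<'E'
from h import *
print(ctrl.read_state()["contact_force"],ctrl.read_state()["joints"],tcp()[0],sweep(-.05,.082,.1)[0]);print(delta(*sweep(-.05,.082,.1)))
E
```

```text
time: 4.12
tool_pos: [0.4372, 0.3582, 0.2157]
tool_rot: [0.192, 0.718, 0.646, 0.175]
contact_force: [0.4, 0.6, -1.6]
grip_width: 0.204
grasp_force: 59.0
[ 0.39457342  0.57421008 -1.59343688] [ 0.6321227   0.26879716  1.69409211 -0.47259849  0.82871694  0.99814189] [0.4372469  0.35820965 0.21574276] [0.52287102 0.10328487 0.184     ]
[-0.2447  0.0809  0.0829  0.4041 -0.4249  1.5693]
```

```bash
echo '{"dx":[-0.024, -0.049, -0.073, -0.098, -0.122, -0.147, -0.171, -0.196, -0.22, -0.2447, -0.2447, -0.2447, -0.2447], "dy":[0.008, 0.016, 0.024, 0.032, 0.04, 0.048, 0.056, 0.064, 0.072, 0.0809, 0.0809, 0.0809, 0.0809], "dz":[0.004, 0.01, 0.018, 0.026, 0.035, 0.044, 0.053, 0.062, 0.072, 0.0829, 0.0829, 0.0829, 0.0829], "ax":[0.04, 0.08, 0.12, 0.16, 0.2, 0.24, 0.28, 0.32, 0.36, 0.4041, 0.4041, 0.4041, 0.4041], "ay":[-0.042, -0.085, -0.127, -0.17, -0.21, -0.255, -0.297, -0.34, -0.38, -0.4249, -0.4249, -0.4249, -0.4249], "az":[0.15, 0.31, 0.47, 0.63, 0.78, 0.94, 1.1, 1.25, 1.41, 1.5693, 1.5693, 1.5693, 1.5693]}' > rows.txt && python3 inch.py rows.txt
python3 - <<'E'
from h import *
import cv2
print(delta(*sweep(-.05,.082,.1)),ctrl.read_state()["joints"])
t=cams.capture("top");s=cams.capture("side")
a=cv2.resize(t[126:236,140:316],(800,500),interpolation=cv2.INTER_CUBIC)
cv2.imwrite("pics/hold_t.png",np.clip(a[:,:,::-1]*1.6,0,255).astype(np.uint8))
b=cv2.resize(s[110:260,170:370],(800,600),interpolation=cv2.INTER_CUBIC)
cv2.imwrite("pics/hold.png",np.clip(b[:,:,::-1]*1.5,0,255).astype(np.uint8))
q=F['case']
print((proj("side",place(q,np.array([(95,110,48),(95,-110,48),(-95,-110,48),(-95,110,48),(-105,82,100),(5,82,100)])/1e3))-[170,110])*4)
E
```

```text
time: 5.75
tool_pos: [0.5221, 0.1034, 0.1826]
tool_rot: [0.001, 0.997, -0.071, -0.001]
contact_force: [-0.7, -0.2, -1.1]
grip_width: 0.201
grasp_force: 59.0
[ 0.0007 -0.     -0.0014  0.0025  0.0023  0.001 ] [-0.02373874  0.37267722  1.54603796 -0.00232368  1.22549312  1.6908798 ]
[[130.93104292 333.59051854]
 [287.72606635 180.81536303]
 [473.4374498  261.43558734]
 [326.04378372 431.10672203]
 [356.16612896 367.43135116]
 [237.40078505 310.66866527]]
```

View pics/hold.png

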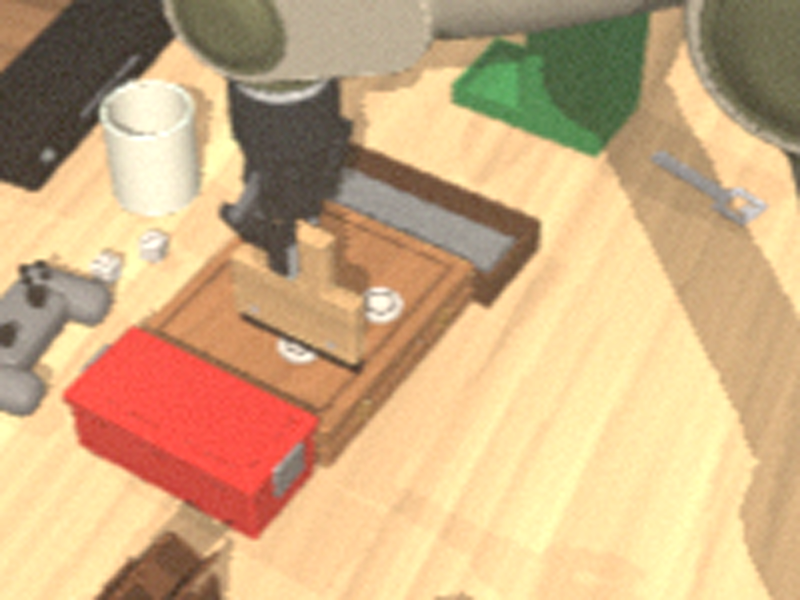

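The side crop shows the scraper held upright, with blade corners at (360,370) and (243,315). That is within about 1 px of the prediction. Both white chips are ahead of the blade.

```bash
echo '{"dx":[0, 0, 0, 0], "dy":[0, 0, 0, 0], "dz":[0.02, 0.036, 0.044, 0.044], "ax":[0, 0, 0, 0], "ay":[0, 0, 0, 0], "az":[0, 0, 0, 0]}' > rows.txt && python3 inch.py rows.txt; for i in 1; do echo '{"dx":[0, 0, 0], "dy":[0, 0, 0], "dz":[0.001, 0.002, 0.002], "ax":[0, 0, 0], "ay":[0, 0, 0], "az":[0, 0, 0]}' > rows.txt && python3 inch.py rows.txt; done
echo '{"dx":[0, 0, 0], "dy":[0, 0, 0], "dz":[0.001, 0.0015, 0.0015], "ax":[0, 0, 0], "ay":[0, 0, 0], "az":[0, 0, 0]}' > rows.txt && python3 inch.py rows.txt
```

```text
time: 6.35
tool_pos: [0.5222, 0.1027, 0.1385]
tool_rot: [0.001, 0.997, -0.072, -0.002]
contact_force: [-0.1, 0.8, -0.8]
grip_width: 0.203
grasp_force: 59.0
time: 6.72
tool_pos: [0.5224, 0.1026, 0.137]
tool_rot: [0.001, 0.997, -0.072, -0.001]
contact_force: [-0.7, -0.2, -0.2]
grip_width: 0.206
grasp_force: 59.0
time: 7.1
tool_pos: [0.5224, 0.1026, 0.1353]
tool_rot: [0.001, 0.997, -0.072, -0.001]
contact_force: [-0.1, -0.1, -0.9]
grip_width: 0.206
grasp_force: 59.0
```

```bash
for i in a; do echo '{"dx":[0, 0], "dy":[0, 0], "dz":[0.0012, 0.0012], "ax":[0, 0], "ay":[0, 0], "az":[0, 0]}' > rows.txt && python3 inch.py rows.txt|grep -E "pos|contact"; done
echo '{"dx":[0, 0], "dy":[0, 0], "dz":[0.0012, 0.0012], "ax":[0, 0], "ay":[0, 0], "az":[0, 0]}' > rows.txt && python3 inch.py rows.txt|grep -E "pos|contact"
echo '{"dx":[0, 0], "dy":[0, 0], "dz":[0.001, 0.001], "ax":[0, 0], "ay":[0, 0], "az":[0, 0]}' > rows.txt && python3 inch.py rows.txt|grep -E "pos|contact"
```

```text
tool_pos: [0.5223, 0.1026, 0.134]
contact_force: [-0.5, 0.6, 0.3]
tool_pos: [0.5224, 0.1026, 0.1332]
contact_force: [-1.5, -0.7, 3.6]
tool_pos: [0.5224, 0.1026, 0.1331]
contact_force: [-5.6, -0.1, 11.5]
```

```bash
echo '{"dx":[0, 0, 0, 0, 0, 0, 0, 0, 0, 0, 0], "dy":[0, 0, 0.01, 0.02, 0.03, 0.04, 0.052, 0.064, 0.076, 0.088, 0.1], "dz":[-0.0035, -0.0035, -0.0035, -0.0035, -0.0035, -0.0035, -0.0035, -0.0035, -0.0035, -0.0035, -0.0035], "ax":[0, 0, 0, 0, 0, 0, 0, 0, 0, 0, 0], "ay":[0, 0, 0, 0, 0, 0, 0, 0, 0, 0, 0], "az":[0, 0, 0, 0, 0, 0, 0, 0, 0, 0, 0]}' > rows.txt && python3 inch.py rows.txt
python3 - <<'E'
from h import *
import cv2
print(delta(*sweep(-.05,-.018,.0495,.0855)))
b=cv2.resize(cams.capture("side")[110:260,170:370],(800,600),interpolation=cv2.INTER_CUBIC)
cv2.imwrite("pics/mid.png",np.clip(b[:,:,::-1]*1.5,0,255).astype(np.uint8))
E
```

```text
time: 9.22
tool_pos: [0.5078, 0.0028, 0.1357]
tool_rot: [0.001, 0.997, -0.072, -0.001]
contact_force: [-0.3, -0.4, -1.6]
grip_width: 0.2
grasp_force: 58.8
[ 0.0005 -0.0016  0.0007  0.0022  0.0022 -0.001 ]
```

View pics/mid.png

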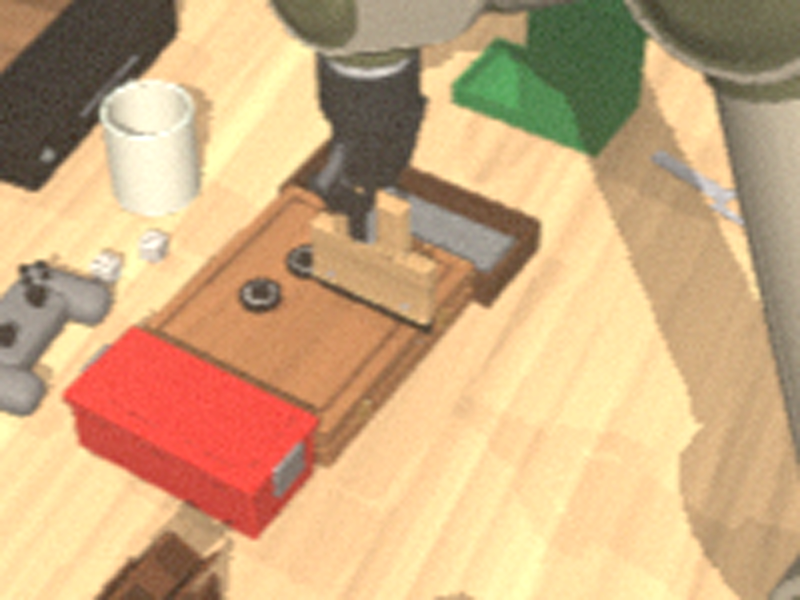

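The side crop shows the blade mid-case and both white chips ahead of it. The black chips at (262,295) and (303,260) are untouched, so I'll finish the stroke.

```bash
echo '{"dx":[0, 0, 0, 0, 0, 0, 0, 0, 0, 0, 0, 0, 0, 0], "dy":[0.012, 0.025, 0.038, 0.051, 0.064, 0.077, 0.09, 0.104, 0.108, 0.108, 0.108, 0.108, 0.108, 0.108], "dz":[0, 0, 0, 0, 0, 0, 0, 0, 0, 0, 0, -0.03, -0.06, -0.06], "ax":[0, 0, 0, 0, 0, 0, 0, 0, 0, 0, 0, 0, 0, 0], "ay":[0, 0, 0, 0, 0, 0, 0, 0, 0, 0, 0, 0, 0, 0], "az":[0, 0, 0, 0, 0, 0, 0, 0, 0, 0, 0, 0, 0, 0]}' > rows.txt && python3 inch.py rows.txt
python3 - <<'E'
from h import *
import cv2
print(delta(*sweep(.04,.062,.1,.0855)))
b=cv2.resize(cams.capture("side")[110:260,170:370],(800,600),interpolation=cv2.INTER_CUBIC)
cv2.imwrite("pics/end1.png",np.clip(b[:,:,::-1]*1.5,0,255).astype(np.uint8))
E
```

```text
time: 11.02
tool_pos: [0.4933, -0.1031, 0.1976]
tool_rot: [0.002, 0.997, -0.072, 0.001]
contact_force: [0.4, 1.4, -1.1]
grip_width: 0.203
grasp_force: 59.0
[ 0.0895 -0.1886  0.0117  0.0033 -0.0017 -0.0003]
```

View pics/end1.png

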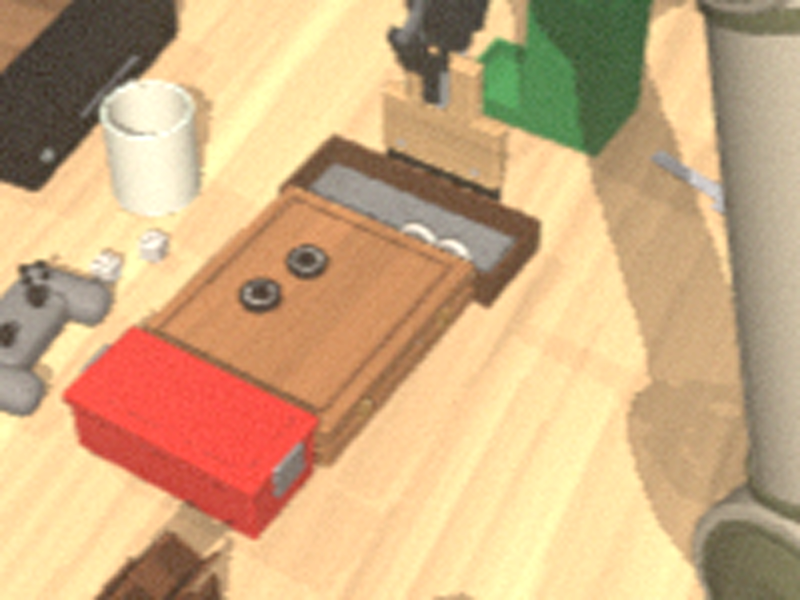

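Both white chips are flat in the tray at about (418,233) and (455,248), and the black ones are still at (305,260) and (262,295). Next is the second stroke.

```bash
echo '{"dx":[0.02, 0.04, 0.06, 0.0795, 0.0795, 0.0795, 0.0795, 0.0795, 0.0795], "dy":[-0.045, -0.09, -0.14, -0.1846, -0.1846, -0.1846, -0.1846, -0.1846, -0.1846], "dz":[0, 0, 0, 0, 0.02, 0.045, 0.0595, 0.0595, 0.0595], "ax":[0, 0, 0, 0, 0, 0, 0, 0, 0], "ay":[0, 0, 0, 0, 0, 0, 0, 0, 0], "az":[0, 0, 0, 0, 0, 0, 0, 0, 0]}' > rows.txt && python3 inch.py rows.txt
python3 - <<'E'
from h import *
print(delta(*sweep(.03,.058,.0495,.0855)))
E
```

```text
time: 12.2
tool_pos: [0.5976, 0.0678, 0.1356]
tool_rot: [0.001, 0.997, -0.073, -0.001]
contact_force: [0.0, -0.3, -1.3]
grip_width: 0.198
grasp_force: 59.2
[ 0.0009 -0.0003  0.0006  0.0022  0.0023 -0.0011]
```

```bash
echo '{"dx":[0, 0, 0, 0, 0, 0, 0, 0, 0, 0, 0, 0, 0, 0, 0, 0, 0, 0, 0, 0], "dy":[0.01, 0.02, 0.03, 0.042, 0.054, 0.066, 0.078, 0.09, 0.102, 0.114, 0.127, 0.14, 0.153, 0.166, 0.179, 0.186, 0.186, 0.186, 0.186, 0.186], "dz":[0.0005, 0.0005, 0.0005, 0.0005, 0.0005, 0.0005, 0.0005, 0.0005, 0.0005, 0.0005, 0.0005, 0.0005, 0.0005, 0.0005, 0.0005, 0.0005, 0.0005, 0.0005, -0.03, -0.06], "ax":[0, 0, 0, 0, 0, 0, 0, 0, 0, 0, 0, 0, 0, 0, 0, 0, 0, 0, 0, 0], "ay":[0, 0, 0, 0, 0, 0, 0, 0, 0, 0, 0, 0, 0, 0, 0, 0, 0, 0, 0, 0], "az":[0, 0, 0, 0, 0, 0, 0, 0, 0, 0, 0, 0, 0, 0, 0, 0, 0, 0, 0, 0]}' > rows.txt && python3 inch.py rows.txt
echo '{"dx":[0, 0, 0], "dy":[0, 0, 0], "dz":[-0.03, -0.04, -0.04], "ax":[0, 0, 0], "ay":[0, 0, 0], "az":[0, 0, 0]}' > rows.txt && python3 inch.py rows.txt
python3 - <<'E'
from h import *
import cv2
p,r=json.load(open('grasp.json'));r=Rn.from_quat(r);p=np.array(p)
print(delta(p-r.apply([0,0,.14]),r)); 
b=cv2.resize(cams.capture("side")[110:260,170:370],(800,600),interpolation=cv2.INTER_CUBIC)
cv2.imwrite("pics/end2.png",np.clip(b[:,:,::-1]*1.5,0,255).astype(np.uint8))
E
```

```text
time: 14.7
tool_pos: [0.5709, -0.1155, 0.1969]
tool_rot: [0.001, 0.997, -0.072, -0.001]
contact_force: [0.2, -0.5, -0.4]
grip_width: 0.204
grasp_force: 59.1
time: 15.08
tool_pos: [0.571, -0.1157, 0.2359]
tool_rot: [0.001, 0.997, -0.072, -0.001]
contact_force: [0.2, -0.2, -2.4]
grip_width: 0.205
grasp_force: 59.1
[-0.2008 -0.4493  0.0208 -0.4042  0.4251 -1.569 ]
```

View pics/end2.png

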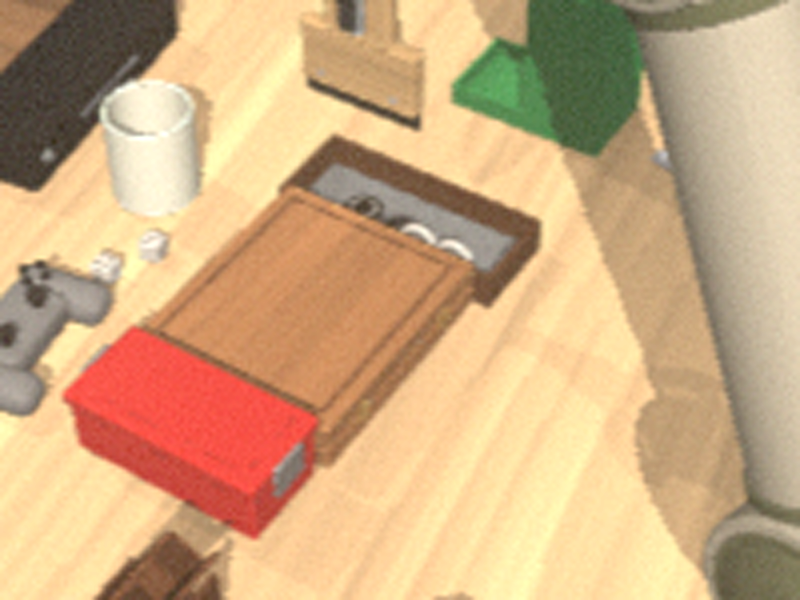

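All four chips are now in the tray, with the black pair at about (365,207) and (400,222) next to the white ones, and the case top is clear. I'm taking the scraper back to the pre-insertion pose.

```bash
echo '{"dx":[-0.01, -0.028, -0.047, -0.065, -0.084, -0.102, -0.12, -0.139, -0.157, -0.176, -0.192, -0.2008, -0.2008, -0.2008], "dy":[-0.025, -0.064, -0.105, -0.146, -0.187, -0.228, -0.27, -0.311, -0.352, -0.394, -0.43, -0.4493, -0.4493, -0.4493], "dz":[0.001, 0.003, 0.005, 0.007, 0.009, 0.011, 0.013, 0.015, 0.017, 0.018, 0.02, 0.0208, 0.0208, 0.0208], "ax":[-0.02, -0.05, -0.088, -0.127, -0.166, -0.205, -0.244, -0.283, -0.322, -0.36, -0.39, -0.4042, -0.4042, -0.4042], "ay":[0.021, 0.055, 0.093, 0.134, 0.175, 0.216, 0.257, 0.298, 0.339, 0.38, 0.412, 0.4251, 0.4251, 0.4251], "az":[-0.08, -0.2, -0.34, -0.49, -0.64, -0.795, -0.945, -1.095, -1.25, -1.4, -1.52, -1.569, -1.569, -1.569]}' > rows.txt && python3 inch.py rows.txt
python3 - <<'E'
from h import *
p,r=json.load(open('grasp.json'));r=Rn.from_quat(r);p=np.array(p)
print(delta(p-r.apply([0,-.004,.14]),r),ctrl.read_state()["joints"])
E
```

```text
time: 16.88
tool_pos: [0.4372, 0.3569, 0.2141]
tool_rot: [0.192, 0.718, 0.646, 0.173]
contact_force: [-0.1, 0.3, -1.9]
grip_width: 0.206
grasp_force: 59.2
[ 0.0008  0.0041 -0.0005 -0.0013  0.0014 -0.0007] [ 0.63039559  0.27041489  1.69540869 -0.47186469  0.83015975  0.99764338]
```

```bash
echo '{"dx":[0, 0, 0, 0, 0, 0], "dy":[0.004, 0.004, 0.004, 0.004, 0.004, 0.004], "dz":[0.02, 0.04, 0.06, 0.075, 0.09, 0.09], "ax":[0, 0, 0, 0, 0, 0], "ay":[0, 0, 0, 0, 0, 0], "az":[0, 0, 0, 0, 0, 0]}' > rows.txt && python3 inch.py rows.txt; echo '{"dx":[0, 0, 0, 0, 0, 0], "dy":[0, 0, 0, 0, 0, 0], "dz":[0.01, 0.02, 0.03, 0.038, 0.044, 0.044], "ax":[0, 0, 0, 0, 0, 0], "ay":[0, 0, 0, 0, 0, 0], "az":[0, 0, 0, 0, 0, 0]}' > rows.txt && python3 inch.py rows.txt
python3 - <<'E'
from h import *
p,r=json.load(open('grasp.json'));r=Rn.from_quat(r);p=np.array(p)
print(delta(p,r),r.inv().apply(ctrl.read_state()["contact_force"]))
E
```

```text
time: 17.62
tool_pos: [0.4855, 0.3522, 0.1378]
tool_rot: [0.192, 0.718, 0.646, 0.173]
contact_force: [-0.0, -0.9, -0.6]
grip_width: 0.203
grasp_force: 59.2
time: 18.38
tool_pos: [0.5074, 0.3502, 0.1004]
tool_rot: [0.192, 0.718, 0.646, 0.173]
contact_force: [0.1, 0.6, -0.5]
grip_width: 0.201
grasp_force: 59.2
[ 0.0003 -0.0041  0.0058 -0.0005  0.0006 -0.0002] [ 0.64827237 -0.21451138  0.4243913 ]
```

```bash
echo '{"dx":[0, 0, 0, 0, 0], "dy":[0, 0, -0.002, -0.004, -0.004], "dz":[0.002, 0.004, 0.005, 0.005, 0.005], "ax":[0, 0, 0, 0, 0], "ay":[0, 0, 0, 0, 0], "az":[0, 0, 0, 0, 0]}' > rows.txt && python3 inch.py rows.txt|grep -E "pos|contact"; echo '{"dx":[0, 0, 0], "dy":[0, 0, 0], "dz":[0.001, 0.0015, 0.0015], "ax":[0, 0, 0], "ay":[0, 0, 0], "az":[0, 0, 0]}' > rows.txt && python3 inch.py rows.txt|grep -E "pos|contact"
python3 - <<'E'
from h import *
p,r=json.load(open('grasp.json'));r=Rn.from_quat(r);p=np.array(p)
print(delta(p,r),r.inv().apply(ctrl.read_state()["contact_force"]))
E
```

```text
tool_pos: [0.5062, 0.3505, 0.0945]
contact_force: [-0.2, 0.2, -0.9]
tool_pos: [0.5071, 0.3505, 0.0935]
contact_force: [-2.6, 2.1, 2.5]
[ 0.     -0.0004 -0.0001  0.0002 -0.0001 -0.0003] [ 1.8213126  -1.16414591 -3.53629664]
```

Contact with the floor comes at the original grasp pose (within 0.5 mm), so the scraper is seated. I'm releasing it and backing off along the tool axis.

```bash
echo '{"dx":[0, 0, 0, 0, 0, 0, 0, 0], "dy":[0, 0, 0, 0, 0, 0, 0, 0], "dz":[0, 0, 0, 0, 0, 0, 0, 0], "ax":[0, 0, 0, 0, 0, 0, 0, 0], "ay":[0, 0, 0, 0, 0, 0, 0, 0], "az":[0, 0, 0, 0, 0, 0, 0, 0]}' > rows.txt && python3 inch.py rows.txt 1.0; echo '{"dx":[0, 0, 0, 0, 0, 0], "dy":[0, 0, 0, 0, 0, 0], "dz":[-0.01, -0.03, -0.055, -0.081, -0.081, -0.081], "ax":[0, 0, 0, 0, 0, 0], "ay":[0, 0, 0, 0, 0, 0], "az":[0, 0, 0, 0, 0, 0]}' > rows.txt && python3 inch.py rows.txt
python3 - <<'E'
from h import *
import cv2
print(delta(*grasp(.165,1)))
m=cams.camera_model("wrist");b=cams.capture("wrist");g=cv2.cvtColor(b,cv2.COLOR_RGB2HSV).astype(int)
old=cv2.cvtColor(cv2.cvtColor(cv2.imread("pics/w1.png"),cv2.COLOR_BGR2RGB),cv2.COLOR_RGB2HSV)
new=np.clip(b*1.5,0,255).astype(np.uint8);old=cv2.resize(cv2.imread("pics/w1.png")[:,:,::-1],(512,384),interpolation=cv2.INTER_AREA)
for nm,i in(("old",old),("new",new)):
    print(nm,"row 215:",i[215,228:280:2].sum(1).tolist(),"\n col 252:",i[110:280:5,252].sum(1).tolist())
E
```

```text
time: 20.38
tool_pos: [0.5071, 0.3503, 0.0932]
tool_rot: [0.192, 0.718, 0.646, 0.174]
contact_force: [-0.3, 1.0, 0.0]
grip_width: 0.998
grasp_force: 0.0
time: 21.12
tool_pos: [0.4668, 0.3544, 0.1628]
tool_rot: [0.192, 0.718, 0.646, 0.173]
contact_force: [0.1, 0.3, 0.0]
grip_width: 1.0
grasp_force: 0.0
[ 0.0001 -0.0002 -0.0002  0.     -0.0002 -0.0004]
old row 215: [226, 222, 169, 130, 212, 277, 531, 594, 628, 635, 645, 648, 645, 651, 642, 638, 621, 589, 476, 249, 241, 100, 129, 265, 264, 578] 
 col 252: [160, 156, 145, 244, 279, 472, 472, 476, 476, 482, 476, 463, 499, 479, 645, 642, 648, 649, 645, 648, 648, 645, 643, 652, 652, 645, 648, 650, 649, 648, 636, 470, 451, 124]
new row 215: [225, 224, 200, 158, 177, 256, 482, 574, 615, 628, 645, 645, 648, 645, 648, 633, 635, 599, 565, 298, 247, 171, 68, 207, 268, 352] 
 col 252: [160, 161, 147, 239, 343, 483, 490, 479, 474, 466, 468, 461, 506, 466, 649, 649, 649, 652, 651, 649, 649, 648, 652, 643, 649, 648, 643, 646, 648, 645, 639, 448, 449, 118]
```

The before and after wrist profiles match to under a pixel, so the scraper is home, and the robot is clear. Handing in.

```bash
echo '{"dx":[0, 0, 0, 0], "dy":[0, 0, 0, 0], "dz":[-0.03, -0.05, -0.05, -0.05], "ax":[0, 0, 0, 0], "ay":[0, 0, 0, 0], "az":[0, 0, 0, 0]}' > rows.txt && python3 inch.py rows.txt | head -2; python3 -c "
from station import ctrl, cams, ticket; print(ticket.finish_job())"
```

```text
time: 21.68
tool_pos: [0.4421, 0.3568, 0.2053]
the job is handed in; nothing more can be done
None
```

All four chips are in the tray, moved only by the scraper, which is back fully home in its caddy pocket; I handed the job in at about 22 s, with no verdict returned.

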